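# Blow off the sawing jig, then hold the bevelled offcut in its corner

## Robot

A 6-joint arm with a two-finger parallel gripper is mounted at the origin on the work surface; the furniture and walls round the work are solid. World frame = base frame: x ahead of the robot, y to its left, z up, the work surface at z = 0. Lengths are in m, angles in rad, forces in N, time in s.
With the tool pointing down it reaches from about 0.3 to 0.875 m from the base axis. Payload 4.2 kg.
Tool frame: the origin (TCP) lies on the centre line of the jaws, within the pads' length; the fingertips stand tip_reach ahead of it and the grasp point (between the pads) lies 6 mm ahead of it (tip_reach is the distance from the TCP to the fingertips, in m); y points along the fingers, z is the direction in which the jaws open and shut, and the axes are right-handed (so a half turn about y gives the same grasp; the last joint's range is limited). The gripper opens to 85 mm and grips with 20 to 120 N. Pads are 22 mm wide; open, the fingers measure 114 mm over their backs; the gripper's body (76 mm by 85 mm) begins 54 mm behind the grasp point. The pads swing forward as they close: fully open they stand 13 mm farther back than shut.
Start: joints at [-1.231, 0.32, 1.565, -0, 1.257, -0.02], TCP at [0.202, -0.538, 0.256] pointing down, gripper open.
Joint ranges: [-3.11, 3.11], [-0.84, 2.01], [0.21, 2.61], [-1.34, 4.49], [0.05, 2.63], [-2.56, 2.56]. Speed limits (rad/s): [2.57, 2.57, 3.14, 3.14, 3.14, 3.14].

## Interface

Orientations are given as [roll, pitch, yaw] about the fixed x, y, z axes, in that order (R = Rz(yaw) Ry(pitch) Rx(roll)).
In Python, from cell import * gives the robot as it stands.
- The arm moves only by the shell command python3 -m inch 'ROWS' [FORCE]. ROWS is JSON, a list that holds one entry, the list of rows, each a list of 7 numbers: the shift along the world's x, y, z in m, then the turn, a rotation vector about the world's x, y, z in degrees, then the closure in counts, from 0 (fully open) to 255 (shut). A call has exactly 10 rows; each row is the pose to reach, as a shift and turn from the pose measured when the call began; what a row does not reach only later rows make up. A row lasts 1/12 s, in which the tool goes at most 41.7 mm and 7.16 degrees, less where a joint would pass 70% of its speed; a pose out of reach is approached as far as the arm can. A call with a gripper value outside its range is refused whole. The fingers move at their own pace and stop on an object; FORCE is the grip in N (left out, the last holds). Time passes only in rows, so rows that repeat a pose let the fingers close, or fill a call up. It gives the time, the measured TCP pose, the force and the opening at its end, in the units of the state.
- get_state(): the state, without advancing time (a new reading comes with each control period).
- camera(name): name is "scene" or "top"; returns a dict with "frame" (420x560x3 uint8, blue, green, red), "camera_matrix" (3x3 intrinsics, pixels), "dist" ([k1, k2, p1, p2, k3] as OpenCV has them; the pictures are not rectified), "extrinsics" (4x4, takes a point from world to camera coordinates). Camera axes: x right, y down, z forward; pixel columns grow to the right and rows downward; lengths in m; the calibration is good to about 2 mm. A picture is of the moment at which its call begins. There is no depth.
- sign_off(): hands the job in, once; it reports no verdict.
The state is a dict: "time_s": time; "qpos": joint angles; "qd": joint speeds; "joint_torque": joint torques, N m; "tcp_pos": TCP position; "eef_rot": TCP orientation; "ft_force": force on the tool from outside, world axes, zero at the start; "moment": the same for the moment, N m; "gripper_width": finger opening in m.
Only numpy, scipy, OpenCV 4.12 (cv2) and the standard library are available. Lean on these libraries where they do the work, as an engineer would, in place of code of your own. Each camera call takes 0.05 s, during which the arm holds its last target.

## Task

Clear dust off the sawing jig with its air pedal: press the pedal down to its stop, keep it there for about half a second and let it come up again. Then lay the bevelled wooden offcut flat on the jig board with the bevel facing away from the fence, its back flush along the fence and its left end against the stop block. Finish while holding it there for sawing: with one firm diagonal push (about 15 N), press it against fence and board together and do not let go; leave the square-edged offcut and the glue bottle where they are.

Things in the scene. Friction and masses are not known exactly. Their poses are not given: they have to be found in the camera images.
- jig: sawing jig, fixed: smooth, slippery white laminate board 170 (x) x 340 (y) x 16 mm, origin at centre of underside; x points to the fence at its far edge, y left along the fence, z up. Pedal at the right end (y -172 to -88 mm, up to 76 mm above the bench); the work area lies between pedal and stop block, in front of the fence
- fence: wooden fence, a straight bar 18 (x) x 250 (y) x 45 mm high standing on the board, its centre 67 mm from the jig's origin along x; origin at centre of its underside; axes as the jig's; its flat front face at x = -9 mm looks to jig -x. A thin brass blow-off pipe runs behind it
- stop: wooden stop block 60 (x) x 26 (y) x 32 mm high (bolt heads to 35 mm), fixed on the board in front of the fence; origin at centre of underside; axes as the jig's. Its face at y = -13 mm looks to the pedal; the offcut's left end goes against it. Its place along the fence differs each time
- pedal (a joint): air pedal at the right end of the jig: steel tread 95 mm long, 60 mm wide with black ribbed rubber, hinged at its far end; 0 = up (slopes up towards the robot side), 0.28 rad = down on its stop. A spring returns it; pressed at the middle of the rubber it takes about 3 N to start and 7 N to hold down; that point sinks about 20 mm
- pedal_tread (a point): middle of the top of the pedal's rubber pad, where to press; moves with the pedal
- offcut: loose light wooden offcut 44 (x) x 110 (y) x 40 mm high, 0.15 kg, one long top edge cut off at 45 degrees; origin at centre of underside. The bevel is on its -x side: upright flat 24 mm high, then slope from (x -22, z 24) to (x -6, z 40 mm). Back at x = +22. Starts on the bench left of the jig, bevel roughly towards the robot, in either of two places. Grasp it low across x (44 mm) or push it
- offcut_end (a point): middle of the offcut's left end (+y), 15 mm above its underside; goes against the stop block
- offcut_back (a point): middle of the offcut's upright back (+x), 15 mm above its underside; goes against the fence
- offcut_bevel (a point): middle of the offcut's sloping bevel face (normal halfway between its -x and +z): a good place for the diagonal push, which needs a clear share towards the fence as well as downwards
- plain_offcut: the other offcut, same wood and size (44 x 110 x 40 mm) but square-edged without a bevel; leave it; origin at the centre of its underside
- glue: white glue bottle with pointed nozzle, 123 mm high, upright, bystander; origin at the centre of its underside

How it is judged:
By the outcome, as a careful person would: the job done as asked, in the order asked, and still so for the second after the job is handed in, while the arm keeps its last pose, push and grip.
It also fails if it takes over 72 s, if anything falls off the work surface, if the arm or the gripper's body presses on something with over 40 N, if the wrist force passes 120 N, or if a joint passes its speed limit or range.

## Working session

There is one attempt and no reset: what is moved stays moved. The work goes in short steps, Python scripts to look and compute and a shell command to move; the robot and the scene stay as the last step left them, time stands still between calls to the robot, and variables do not carry over. Pictures are saved under pics/ and viewed, and the job is handed in when it is done.

```bash
ls; mkdir -p pics
python3 - <<'E'
from cell import *
import cv2
s=get_state();print(s)
import cell;print([n for n in dir(cell) if n[0]!='_'])
for n in("scene","top"):
    c=camera(n);cv2.imwrite(f"pics/{n}0.png",c["frame"]);print(c["camera_matrix"],c["dist"],c["extrinsics"])
E
```

```text
pics
{'time_s': 0.0, 'qpos': array([-1.23102735e+00,  3.20333541e-01,  1.56568308e+00,  2.96958203e-05,
        1.25739881e+00, -1.99798834e-02]), 'qd': array([ 0.00106952, -0.00106568, -0.0010901 ,  0.00040774,  0.00033672,
        0.00056443]), 'joint_torque': array([-2.80876920e-03, -4.15530896e+01, -2.34162569e+01, -3.84293016e-04,
        8.31630779e-03, -4.22755249e-06]), 'tcp_pos': array([ 0.20229831, -0.53777826,  0.25545673]), 'eef_rot': array([-1.57261818e+00,  6.46434327e-05, -2.78185304e+00]), 'ft_force': array([ 0.17327571, -0.85717581, -0.00440142]), 'moment': array([-0.01584809,  0.04752411,  0.03879083]), 'gripper_width': 0.0852787165182066}
['Unreachable', 'camera', 'get_state', 'sign_off', 'tip_reach']
[[444.63030957   0.         289.20284165]
 [  0.         444.63030957 200.76231028]
 [  0.           0.           1.        ]] [0.02709414 0.         0.         0.         0.        ] [[-0.4175292  -0.90851885  0.0162133   0.24874957]
 [-0.45625317  0.19418345 -0.86840419  0.267406  ]
 [ 0.78581321 -0.36998148 -0.49559187  1.09906826]
 [ 0.          0.          0.          1.        ]]
[[434.68855392   0.         276.24764333]
 [  0.         434.68855392 209.46224392]
 [  0.           0.           1.        ]] [-0.06050446  0.          0.          0.          0.        ] [[ 0.01966257 -0.99979428  0.00497873  0.0313458 ]
 [-0.99320823 -0.02010372 -0.11460044  0.48814789]
 [ 0.11467695 -0.00269157 -0.99339919  1.10636186]
 [ 0.          0.          0.          1.        ]]
```

View pics/scene0.png

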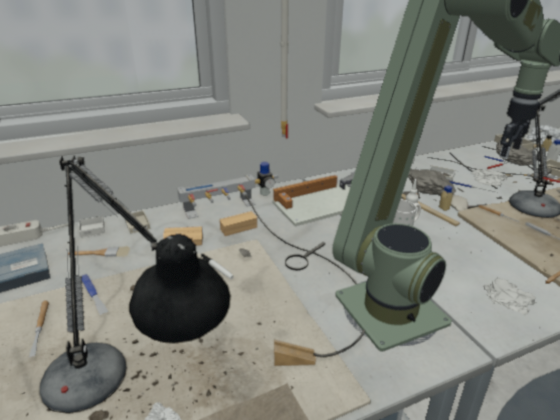

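View pics/top0.png

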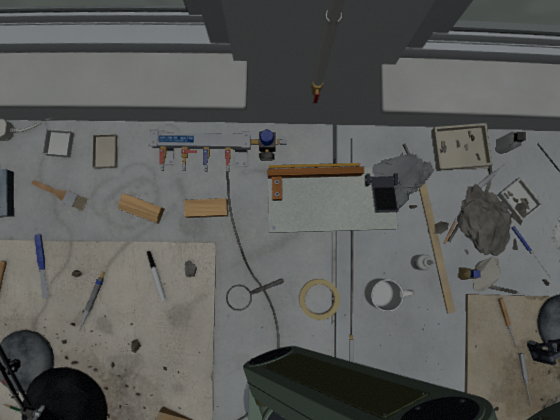

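```bash
python3 -c "
import cell;print(cell.tip_reach)"
```

```text
0.025
```

The top view shows the jig at about (333,200): fence along row 170, stop block at (277,188), pedal at (383,193). The offcuts are at (142,208) and (206,208), and the glue bottle looks to be at (422,262). I'll zoom in.

```bash
cat > h.py <<'E'
from cell import *
import cv2,numpy as np
def ray(c,uv):
    p=cv2.undistortPoints(np.array([[uv]],float),c["camera_matrix"],np.array(c["dist"],float))[0,0]
    E=c["extrinsics"];R=E[:3,:3];t=E[:3,3]
    return -R.T@t, R.T@np.array([p[0],p[1],1.])
def onz(c,uv,z):
    o,d=ray(c,uv);return o+d*(z-o[2])/d[2]
def proj(c,P):
    E=c["extrinsics"];return cv2.projectPoints(np.array(P,float).reshape(-1,1,3),cv2.Rodrigues(E[:3,:3])[0],E[:3,3],c["camera_matrix"],np.array(c["dist"],float))[0][:,0]
def crop(c,x0,y0,x1,y1,k,name):
    cv2.imwrite("pics/"+name,cv2.resize(c["frame"][y0:y1,x0:x1],None,fx=k,fy=k,interpolation=cv2.INTER_CUBIC))
E
python3 - <<'E'
from h import *
c=camera("top")
crop(c,100,150,240,250,5,"o1.png");crop(c,255,150,415,250,5,"j1.png")
c=camera("scene")
crop(c,150,170,290,260,5,"s1.png");crop(c,250,160,410,240,5,"s2.png")
E
```

```text
(no output)
```

View pics/o1.png

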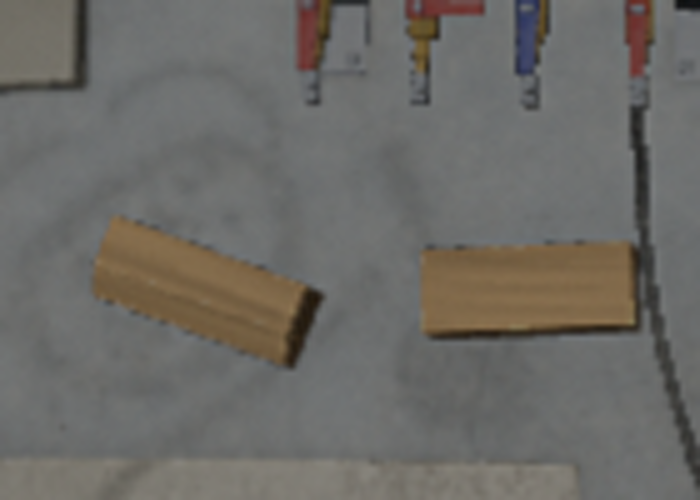

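View pics/j1.png

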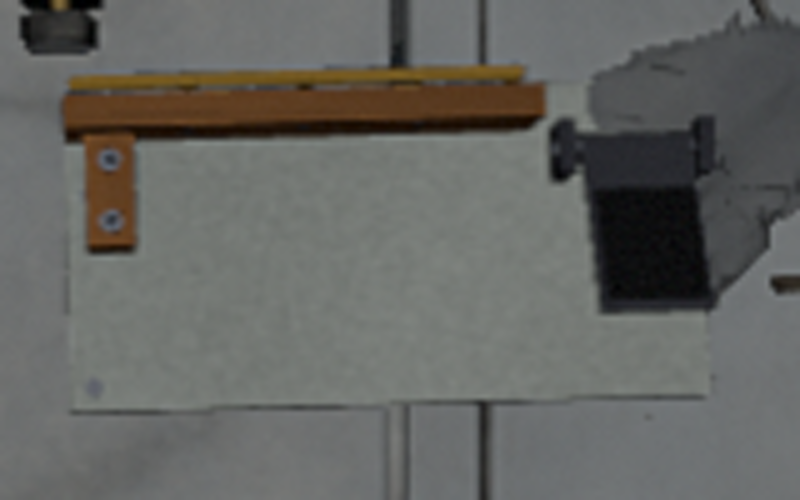

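View pics/s1.png

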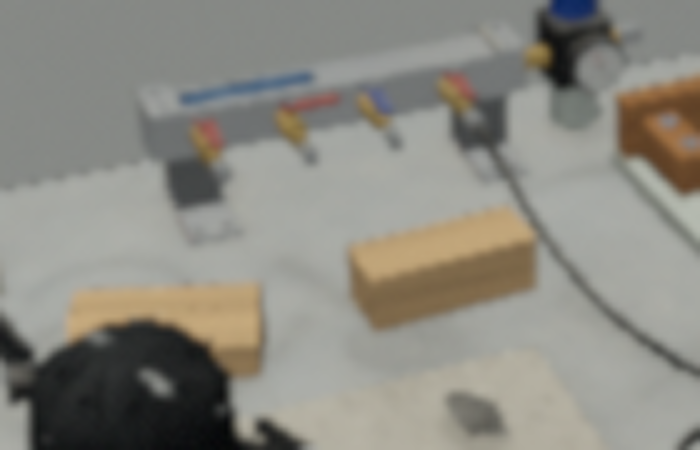

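View pics/s2.png

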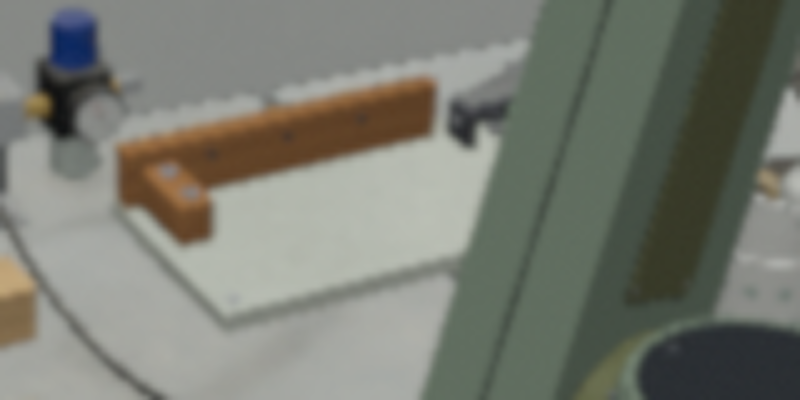

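The left piece (crop 113,217 to 292,367) has the darker bevel strip on its lower side. The right piece is square-edged, so I leave that one. Next I compute poses.

Run:
```python
from h import *
c=camera("top")
def O(X,Y,z,x0,y0): 
    p=onz(c,((X+.5)/5-.5+x0,(Y+.5)/5-.5+y0),z);return p
def pr(n,p):print(n,np.round(p[:2],4))
J=lambda n,X,Y,z:(pr(n,O(X,Y,z,255,150)),O(X,Y,z,255,150))[1]
a=J("jig nearL",70,411,.016);b=J("nearR",709,397,.016)
d=b-a;yaw=np.arctan2(-d[0]*-1,-d[1]*1) ;yv=(a-b)/np.linalg.norm(a-b);print(np.linalg.norm(d),"yaw deg",np.degrees(np.arctan2(-yv[0],yv[1])))
xv=np.array([yv[1],-yv[0],0])
jo=(a+b)/2+.085*xv;print("jig origin",jo)
def loc(p): q=p-jo;return np.round([q@xv,q@yv],4)
for n,X,Y,z in[("fence frontbaseL? ",140,140,.016),("fence top backL",66,95,.061),("fence top frontL",66,127,.061),("fence top frontR",544,117,.061),("topbackR",544,86,.061),("stop face near top",134,246,.048),("stop face far top",133,137,.048),("stop nearL",88,246,.048),("pedal pad nL",602,300,.076),("pedal pad nR",714,298,.076),("padfarL",594,188,.06),("padfarR",697,184,.06)]:
    print(n,loc(J(n,X,Y,z)))
print("offcut")
P=[O(X,Y,z,100,150) for X,Y,z in[(113,217,.04),(322,291,.04),(96,258,.04),(305,319,.04),(94,294,.024),(292,366,.024)]]
for p in P:pr("",p)
B=(P[0]+P[1])/2;v=P[0]-P[1];print("len",np.linalg.norm(v),"yaw",np.degrees(np.arctan2(-v[0],v[1])))
v/=np.linalg.norm(v);xo=np.array([v[1],-v[0],0]);print("origin from back",B-.022*xo);L=(P[4]+P[5])/2;print("from low",L+.022*xo); v=P[4]-P[5];print(np.linalg.norm(v),np.degrees(np.arctan2(-v[0],v[1])))
print("plain");[pr("",O(X,Y,.04,100,150)) for X,Y in[(423,249),(632,243),(635,326),(423,331)]]
for u,v in[(422,262)]:pr("glue",onz(c,(u,v),.12))
```

```text
jig nearL [0.4295 0.0599]
nearR [ 0.4433 -0.2771]
0.3373282450852156 yaw deg 2.355050873948535
jig origin [ 0.52131522 -0.10509465  0.016     ]
fence frontbaseL?  [0.5745 0.0258]
fence frontbaseL?  [0.0585 0.1286]
fence top backL [0.5885 0.0649]
fence top backL [0.0742 0.1671]
fence top frontL [0.5719 0.0645]
fence top frontL [0.0575 0.1674]
fence top frontR [ 0.5824 -0.1807]
fence top frontR [ 0.0579 -0.0781]
topbackR [ 0.5986 -0.1808]
topbackR [ 0.0741 -0.0788]
stop face near top [0.513  0.0284]
stop face near top [-0.0029  0.1338]
stop face far top [0.5699 0.03  ]
stop face far top [0.0541 0.133 ]
stop nearL [0.5125 0.0521]
stop nearL [-0.0024  0.1574]
pedal pad nL [ 0.4865 -0.2065]
pedal pad nL [-0.0389 -0.0999]
pedal pad nR [ 0.4887 -0.2633]
pedal pad nR [-0.0391 -0.1567]
padfarL [ 0.5462 -0.2065]
padfarL [ 0.0207 -0.1024]
padfarR [ 0.5494 -0.2598]
padfarR [ 0.0217 -0.1558]
offcut
 [0.5211 0.4438]
 [0.4845 0.3319]
 [0.4994 0.4514]
 [0.4697 0.34  ]
 [0.4823 0.4571]
 [0.4465 0.3499]
len 0.11775115722436229 yaw -18.130305706517145
origin from back [0.48190106 0.3946669  0.04      ]
from low [0.48528844 0.39666797 0.024     ]
0.11308373267946527 -18.458505131219784
plain
 [0.5075 0.2803]
 [0.5128 0.1718]
 [0.4696 0.1688]
 [0.4648 0.2784]
glue [ 0.3577 -0.3088]
```

The bevelled offcut is at about (0.4835, 0.3955) with yaw −18.3°. The jig origin is (0.521, −0.105) with yaw 2.4°, and the pedal pad's middle is at about (0.517, −0.234). The pedal comes first, with the gripper shut, staying high past the glue bottle.

```bash
python3 -m inch '[[[0.032,0.03,0,0,0,0,255],[0.063,0.06,0,0,0,0,255],[0.094,0.09,0,0,0,0,255],[0.125,0.12,0,0,0,0,255],[0.156,0.15,0,0,0,0,255],[0.187,0.18,0,0,0,0,255],[0.218,0.21,0,0,0,0,255],[0.25,0.24,0,0,0,0,255],[0.282,0.272,0,0,0,0,255],[0.314,0.304,0,0,0,0,255]]]' 40
python3 -m inch '[[[0,0,-0.02,0,0,0,255],[0,0,-0.04,0,0,0,255],[0,0,-0.06,0,0,0,255],[0,0,-0.08,0,0,0,255],[0,0,-0.10,0,0,0,255],[0,0,-0.12,0,0,0,255],[0,0,-0.135,0,0,0,255],[0,0,-0.135,0,0,0,255],[0,0,-0.135,0,0,0,255],[0,0,-0.135,0,0,0,255]]]'
python3 - <<'E'
from h import *
c=camera("top");crop(c,335,150,455,250,5,"p1.png");print(get_state()["ft_force"])
E
```

```text
time_s: 1.08
tcp_pos: [0.5031, -0.2467, 0.256]
eef_rot: [-1.571, 0.0, -2.782]
ft_force: [0.1, -0.3, -1.0]
gripper_width: 0.0004
time_s: 1.92
tcp_pos: [0.5037, -0.2471, 0.1219]
eef_rot: [-1.57, 0.001, -2.782]
ft_force: [0.2, 0.5, -0.0]
gripper_width: 0.0001
[-0.09364901 -0.14043973 -0.61710419]
```

View pics/p1.png

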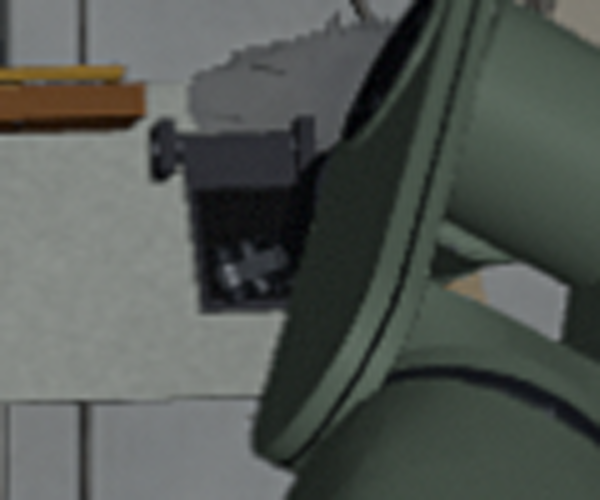

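The picture shows the shut fingertips over the rubber near (250,265) in the crop, a bit short of the middle. I'll shift by +13 mm in x and y, then descend.

```bash
python3 -m inch '[[[0.006,0.006,0,0,0,0,255],[0.013,0.013,0,0,0,0,255],[0.013,0.013,-0.005,0,0,0,255],[0.013,0.013,-0.01,0,0,0,255],[0.013,0.013,-0.015,0,0,0,255],[0.013,0.013,-0.02,0,0,0,255],[0.013,0.013,-0.025,0,0,0,255],[0.013,0.013,-0.03,0,0,0,255],[0.013,0.013,-0.035,0,0,0,255],[0.013,0.013,-0.038,0,0,0,255]]]'
python3 - <<'E'
from h import *
s=get_state();print(s["tcp_pos"],s["ft_force"])
E
```

```text
time_s: 2.8
tcp_pos: [0.5161, -0.2342, 0.0838]
eef_rot: [-1.57, 0.0, -2.782]
ft_force: [-2.8, -0.9, 6.2]
gripper_width: 0.0001
[ 0.5161133  -0.23418999  0.08378143] [-2.76562182 -0.87933281  6.19175626]
```

```bash
python3 -m inch '[[[0,0,-0.001,0,0,0,255],[0,0,-0.002,0,0,0,255],[0,0,-0.003,0,0,0,255],[0,0,-0.004,0,0,0,255],[0,0,-0.005,0,0,0,255],[0,0,-0.005,0,0,0,255],[0,0,-0.005,0,0,0,255],[0,0,-0.005,0,0,0,255],[0,0,-0.005,0,0,0,255],[0,0,-0.005,0,0,0,255]]]'
python3 - <<'E'
from h import *
s=get_state();print(s["tcp_pos"],s["ft_force"])
c=camera("scene");crop(c,330,130,450,220,6,"p2.png")
E
```

```text
time_s: 3.63
tcp_pos: [0.5154, -0.2343, 0.0793]
eef_rot: [-1.571, -0.001, -2.782]
ft_force: [-3.6, -0.3, 6.4]
gripper_width: 0.0002
[ 0.51541082 -0.23428805  0.07930659] [-3.56683951 -0.25190673  6.41468329]
```

```bash
python3 -m inch '[[[0,0,-0.002,0,0,0,255],[0,0,-0.004,0,0,0,255],[0,0,-0.006,0,0,0,255],[0,0,-0.008,0,0,0,255],[0,0,-0.008,0,0,0,255],[0,0,-0.008,0,0,0,255],[0,0,-0.008,0,0,0,255],[0,0,-0.008,0,0,0,255],[0,0,-0.008,0,0,0,255],[0,0,-0.008,0,0,0,255]]]'
python3 - <<'E'
from h import *
s=get_state();print(s["tcp_pos"],s["ft_force"])
E
```

```text
time_s: 4.52
tcp_pos: [0.5138, -0.2343, 0.0719]
eef_rot: [-1.572, -0.004, -2.781]
ft_force: [-5.1, -0.5, 8.2]
gripper_width: 0.0001
[ 0.51383245 -0.23432414  0.07189624] [-5.07401534 -0.463359    8.24947786]
```

```bash
python3 -m inch '[[[0.001,0,-0.001,0,0,0,255],[0.001,0,-0.002,0,0,0,255],[0.001,0,-0.003,0,0,0,255],[0.001,0,-0.004,0,0,0,255],[0.001,0,-0.004,0,0,0,255],[0.001,0,-0.004,0,0,0,255],[0.001,0,-0.004,0,0,0,255],[0.001,0,-0.004,0,0,0,255],[0.001,0,-0.004,0,0,0,255],[0.001,0,-0.004,0,0,0,255]]]'
python3 - <<'E'
from h import *
s=get_state();print(s["tcp_pos"],s["ft_force"])
E
```

```text
time_s: 5.35
tcp_pos: [0.5137, -0.2344, 0.0707]
eef_rot: [-1.572, -0.005, -2.781]
ft_force: [-9.3, 3.1, 22.2]
gripper_width: -0.0
[ 0.51369668 -0.23437668  0.0706612 ] [-9.26256089  3.10593806 22.24462865]
```

The force jumped to 22 N with almost no travel, so the pedal is on its stop and has been held about 0.6 s. Now I lift off, rotate toward the grasp yaw and open.

```bash
python3 -m inch '[[[0,0,0.02,0,0,0,255],[0,0,0.05,0,0,0,255],[0,0,0.08,0,0,0,255],[0,0,0.11,0,0,0,255],[0,0.01,0.13,0,0,7,200],[0,0.04,0.13,0,0,14,100],[0,0.075,0.13,0,0,21,0],[0,0.11,0.13,0,0,28,0],[0,0.145,0.13,0,0,35,0],[0,0.18,0.13,0,0,40,0]]]'
python3 - <<'E'
from h import *
s=get_state();print(s["tcp_pos"],s["ft_force"],s["eef_rot"])
c=camera("top");crop(c,255,150,415,250,5,"p3.png")
E
```

```text
time_s: 6.18
tcp_pos: [0.5137, -0.0529, 0.2007]
eef_rot: [-1.572, -0.004, -2.078]
ft_force: [0.2, 0.3, -0.4]
gripper_width: 0.0723
[ 0.51365291 -0.05292918  0.20065213] [ 0.24327127  0.33396477 -0.38227775] [-1.57161981 -0.00449611 -2.07813811]
```

View pics/p3.png

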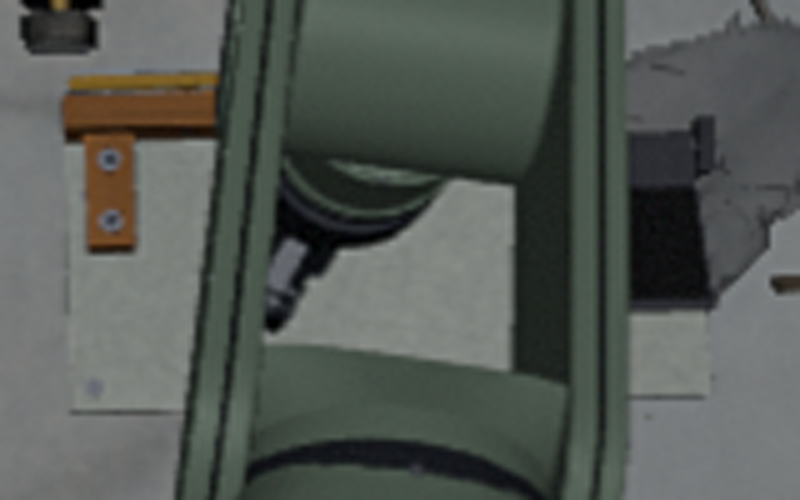

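The pedal is back up: its tread edge is at row 300, as in the first picture. On to the offcut.

```bash
python3 -m inch '[[[-0.003,0.04,0,0,0,1,0],[-0.006,0.08,0,0,0,2,0],[-0.009,0.12,0,0,0,3,0],[-0.012,0.16,0,0,0,4,0],[-0.015,0.2,0,0,0,5,0],[-0.018,0.24,0,0,0,6,0],[-0.021,0.28,0,0,0,7,0],[-0.024,0.32,0,0,0,8,0],[-0.027,0.36,0,0,0,9,0],[-0.03,0.4,0,0,0,10,0]]]'
python3 -m inch '[[[0,0.02,-0.005,0,0,0.7,0],[0,0.04,-0.01,0,0,0.7,0],[0,0.048,-0.02,0,0,0.7,0],[0,0.048,-0.04,0,0,0.7,0],[0,0.048,-0.06,0,0,0.7,0],[0,0.048,-0.08,0,0,0.7,0],[0,0.048,-0.09,0,0,0.7,0],[0,0.048,-0.1,0,0,0.7,0],[0,0.048,-0.1,0,0,0.7,0],[0,0.048,-0.1,0,0,0.7,0]]]'
python3 - <<'E'
from h import *
s=get_state();print(s["tcp_pos"],s["ft_force"],s["eef_rot"])
c=camera("top");crop(c,80,140,240,260,5,"g1.png")
c=camera("scene");crop(c,130,150,270,250,5,"g1s.png")
E
```

```text
time_s: 7.07
tcp_pos: [0.483, 0.3545, 0.2004]
eef_rot: [-1.574, -0.0, -1.898]
ft_force: [0.2, -0.2, -0.4]
gripper_width: 0.0857
time_s: 7.9
tcp_pos: [0.4833, 0.4023, 0.1005]
eef_rot: [-1.574, -0.0, -1.887]
ft_force: [1.6, 0.3, 0.0]
gripper_width: 0.0853
[0.48328125 0.40226035 0.10046738] [1.59276629 0.28335312 0.01229381] [-1.57439534e+00 -1.11861248e-04 -1.88658934e+00]
```

View pics/g1.png

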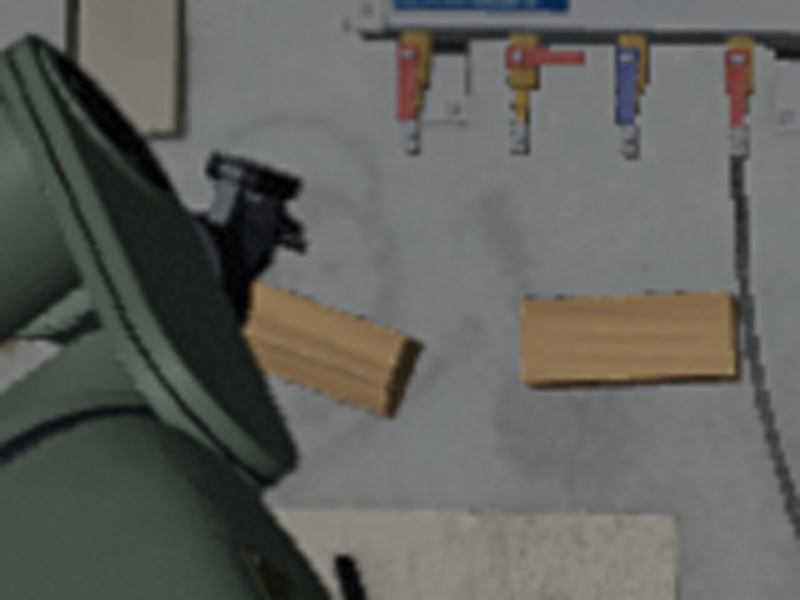

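View pics/g1s.png

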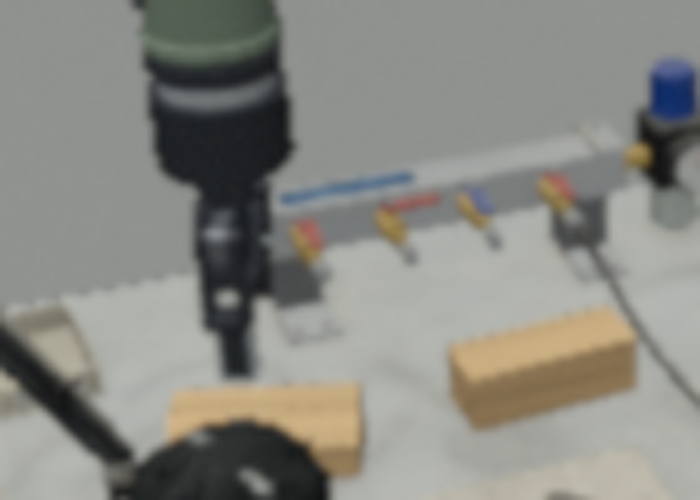

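The open jaws straddle the offcut in line with it, and the block is unmoved. Descend and grasp.

```bash
python3 -m inch '[[[0,-0.006,-0.015,0,0,0,0],[0,-0.006,-0.03,0,0,0,0],[0,-0.006,-0.045,0,0,0,0],[0,-0.006,-0.06,0,0,0,0],[0,-0.006,-0.073,0,0,0,0],[0,-0.006,-0.073,0,0,0,0],[0,-0.006,-0.073,0,0,0,80],[0,-0.006,-0.073,0,0,0,160],[0,-0.006,-0.073,0,0,0,200],[0,-0.006,-0.073,0,0,0,220]]]' 35
python3 -m inch '[[[0,0,0,0,0,0,230],[0,0,0,0,0,0,230],[0,0,0,0,0,0,230],[0,0,0.01,0,0,0,230],[0,0,0.02,0,0,0,230],[0,0,0.04,0,0,0,230],[0,0,0.06,0,0,0,230],[0,0,0.08,0,0,0,230],[0,0,0.1,0,0,0,230],[0,0,0.12,0,0,0,230]]]'
python3 - <<'E'
from h import *
s=get_state();print(s["tcp_pos"],s["ft_force"],s["eef_rot"],s["gripper_width"])
c=camera("top");crop(c,80,140,240,260,5,"g2.png")
c=camera("scene");crop(c,130,130,270,250,5,"g2s.png")
E
```

```text
time_s: 8.83
tcp_pos: [0.4845, 0.3975, 0.0302]
eef_rot: [-1.572, 0.004, -1.886]
ft_force: [0.3, 1.3, -0.3]
gripper_width: 0.0434
time_s: 9.67
tcp_pos: [0.4845, 0.3975, 0.1524]
eef_rot: [-1.571, 0.005, -1.886]
ft_force: [0.7, 0.6, -2.0]
gripper_width: 0.0434
[0.48446476 0.39745001 0.15236305] [ 0.68063679  0.58342075 -1.98620003] [-1.57098654  0.00518707 -1.88647781] 0.043385693971565095
```

View pics/g2.png

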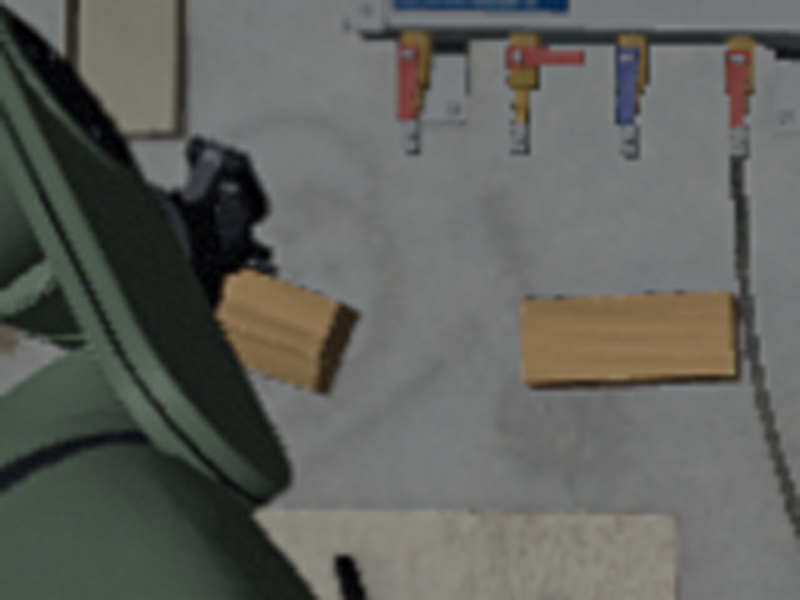

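View pics/g2s.png

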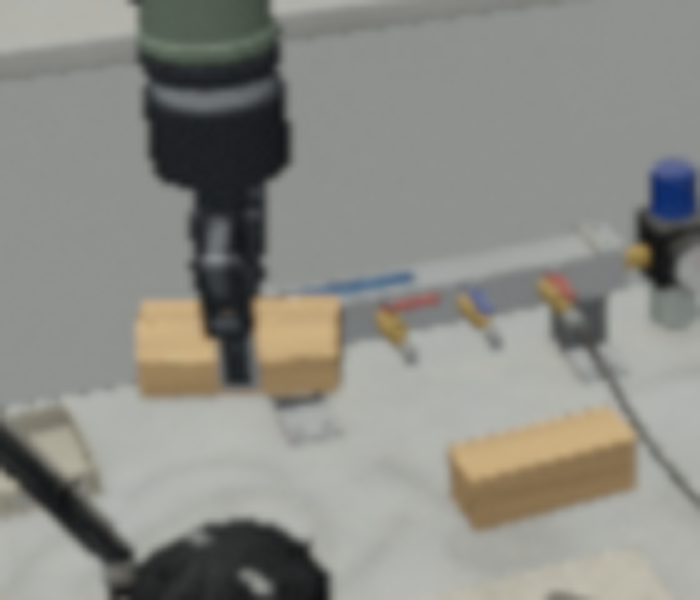

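The block is gripped level (43.4 mm opening) at about the middle of its length. Carry it over the jig, aiming for a 35 mm gap to the fence and 8 mm to the stop.

```bash
python3 -m inch '[[[0.003,-0.035,0.01,0,0,2,230],[0.006,-0.07,0.01,0,0,4,230],[0.009,-0.105,0.01,0,0,6,230],[0.012,-0.14,0.01,0,0,8,230],[0.015,-0.175,0.01,0,0,10,230],[0.018,-0.21,0.01,0,0,12,230],[0.021,-0.245,0.01,0,0,14,230],[0.024,-0.28,0.01,0,0,16,230],[0.027,-0.315,0.01,0,0,18,230],[0.03,-0.35,0.01,0,0,20.4,230]]]'
python3 -m inch '[[[0.002,-0.03,0,0,0,0.4,230],[0.004,-0.06,0,0,0,0.4,230],[0.005,-0.08,0,0,0,0.4,230],[0.005,-0.083,-0.02,0,0,0.4,230],[0.005,-0.083,-0.04,0,0,0.4,230],[0.005,-0.083,-0.06,0,0,0.4,230],[0.005,-0.083,-0.08,0,0,0.4,230],[0.005,-0.083,-0.08,0,0,0.4,230],[0.005,-0.083,-0.08,0,0,0.4,230],[0.005,-0.083,-0.08,0,0,0.4,230]]]'
python3 - <<'E'
from h import *
s=get_state();print(s["tcp_pos"],s["ft_force"],s["eef_rot"],s["gripper_width"])
c=camera("top");crop(c,255,150,415,250,5,"q1.png")
c=camera("scene");crop(c,250,150,390,240,5,"q1s.png")
E
```

```text
time_s: 10.6
tcp_pos: [0.5156, 0.0472, 0.1643]
eef_rot: [-1.568, 0.012, -1.528]
ft_force: [1.0, -0.3, -0.7]
gripper_width: 0.0436
time_s: 11.43
tcp_pos: [0.5211, -0.0358, 0.0849]
eef_rot: [-1.567, 0.012, -1.521]
ft_force: [0.0, 0.0, -0.6]
gripper_width: 0.0432
[ 0.52107905 -0.03579359  0.08489713] [ 0.0284604   0.0280532  -0.62861835] [-1.5666141   0.01168805 -1.52130965] 0.043196916401545785
```

View pics/q1.png

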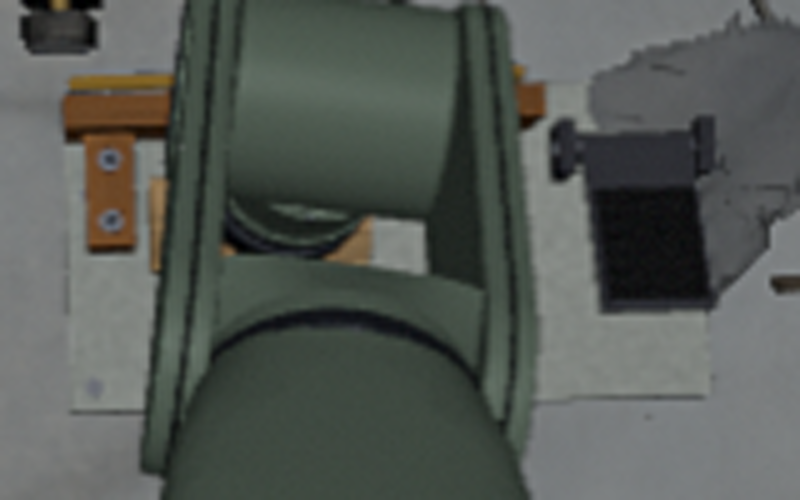

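View pics/q1s.png

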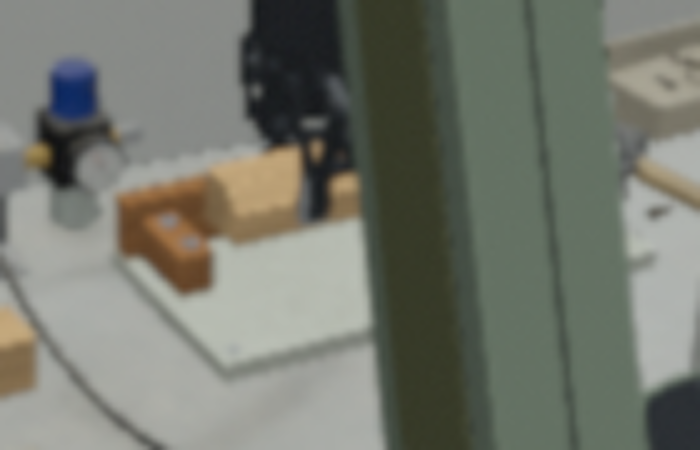

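Over the board with the block's left end a few mm right of the stop. Lower, set down and open slightly.

```bash
python3 -m inch '[[[0,0,-0.01,0,0,-0.4,230],[0,0,-0.02,0,0,-0.4,230],[0,0,-0.03,0,0,-0.4,230],[0,0,-0.034,0,0,-0.4,230],[0,0,-0.0375,0,0,-0.4,230],[0,0,-0.0375,0,0,-0.4,230],[0,0,-0.0375,0,0,-0.4,230],[0,0,-0.0375,0,0,-0.4,75],[0,0,-0.0375,0,0,-0.4,75],[0,0,-0.0375,0,0,-0.4,75]]]'
python3 -m inch '[[[0,0,0,0,0,0,75],[0,0,0.01,0,0,0,75],[0,0,0.03,0,0,0,75],[0,0,0.05,0,0,0,75],[0,0,0.08,0,0,0,75],[0,0,0.1,0,0,0,75],[-0.04,0,0.1,0,0,0,255],[-0.08,0,0.1,0,0,0,255],[-0.1,0,0.1,0,0,0,255],[-0.1,0,0.1,0,0,0,255]]]'
python3 - <<'E'
from h import *
s=get_state();print(s["tcp_pos"],s["ft_force"],s["eef_rot"],s["gripper_width"])
c=camera("top");crop(c,255,150,415,250,5,"q2.png")
c=camera("scene");crop(c,250,150,390,240,5,"q2s.png")
E
```

```text
time_s: 12.37
tcp_pos: [0.5219, -0.0358, 0.0485]
eef_rot: [-1.564, 0.011, -1.528]
ft_force: [-0.2, 1.1, 0.1]
gripper_width: 0.0601
time_s: 13.2
tcp_pos: [0.4168, -0.0355, 0.149]
eef_rot: [-1.568, 0.012, -1.529]
ft_force: [-0.1, 1.0, -0.5]
gripper_width: 0.0121
[ 0.41677995 -0.0354694   0.14899981] [-0.14967576  0.99147799 -0.49741525] [-1.56759008  0.01183378 -1.52850371] 0.012134637516952908
```

View pics/q2.png

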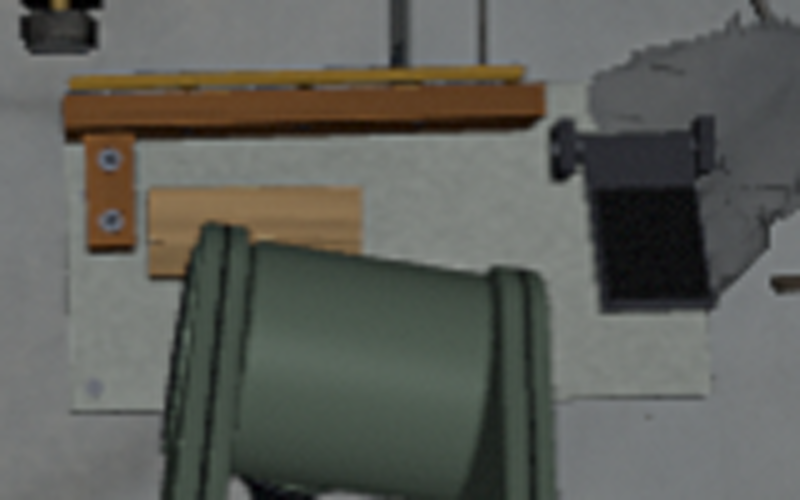

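View pics/q2s.png

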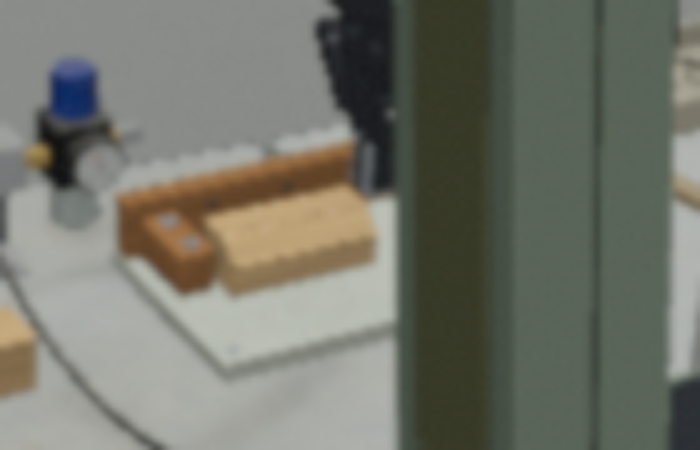

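The block lies flat, bevel towards the robot, near the stop with a gap to the fence (back edge (150,188) to (360,188) in the crop). I'll measure it.

```bash
cat >> h.py <<'E'
jo=np.array([.5213,-.1051]);a=np.radians(2.36);xv=np.array([np.cos(a),np.sin(a)]);yv=np.array([-np.sin(a),np.cos(a)])
def cr(c,X,Y,z,x0=255,y0=150):return onz(c,((X+.5)/5-.5+x0,(Y+.5)/5-.5+y0),z)[:2]
def J(p):return np.round([(p-jo)@xv,(p-jo)@yv],4)
def W(x,y):return jo+x*xv+y*yv
E
python3 - <<'E'
from h import *
c=camera("top")
for X,Y,z in[(150,188,.056),(360,188,.056),(150,275,.04)]:
    p=cr(c,X,Y,z);print(p,J(p))
print(W(.036,.078))
E
```

```text
[0.54199425 0.02089948] [0.0259 0.125 ]
[ 0.54424769 -0.08678612] [0.0237 0.0174]
[0.49912725 0.01976893] [-0.017   0.1257]
[ 0.55405757 -0.02568375]
```

```bash
python3 -m inch '[[[0,-0.002,-0.02,0,0,0,255],[0,-0.002,-0.04,0,0,0,255],[0,-0.002,-0.06,0,0,0,255],[0,-0.002,-0.08,0,0,0,255],[0,-0.002,-0.098,0,0,0,255],[0.01,-0.002,-0.098,0,0,0,255],[0.02,-0.002,-0.098,0,0,0,255],[0.03,-0.002,-0.098,0,0,0,255],[0.04,-0.002,-0.098,0,0,0,255],[0.05,-0.002,-0.098,0,0,0,255]]]'
python3 -m inch '[[[0.004,0,0,0,0,0,255],[0.008,0,0,0,0,0,255],[0.012,0,0,0,0,0,255],[0.016,0.001,0,0,0,0,255],[0.02,0.001,0,0,0,0,255],[0.024,0.001,0,0,0,0,255],[0.028,0.001,0,0,0,0,255],[0.032,0.001,0,0,0,0,255],[0.036,0.001,0,0,0,0,255],[0.04,0.001,0,0,0,0,255]]]'
python3 - <<'E'
from h import *
s=get_state();print(s["tcp_pos"],s["ft_force"])
c=camera("top");crop(c,255,150,415,250,5,"r1.png")
c=camera("scene");crop(c,250,150,390,240,5,"r1s.png")
E
```

```text
time_s: 14.18
tcp_pos: [0.4757, -0.0381, 0.0527]
eef_rot: [-1.557, 0.01, -1.528]
ft_force: [0.3, 0.5, 0.5]
gripper_width: -0.0003
time_s: 15.02
tcp_pos: [0.5161, -0.0371, 0.0527]
eef_rot: [-1.558, 0.01, -1.528]
ft_force: [-0.4, 0.3, 0.7]
gripper_width: -0.0002
[ 0.51610068 -0.03707371  0.05266017] [-0.3844902   0.3209297   0.65392208]
```

View pics/r1.png

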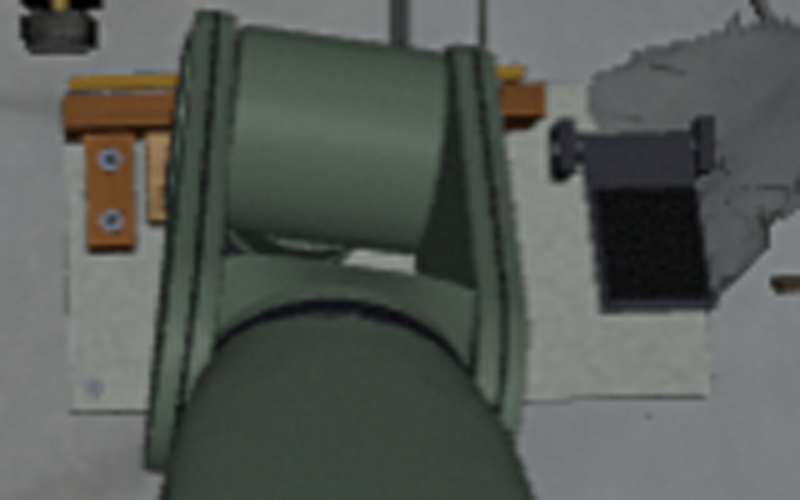

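View pics/r1s.png

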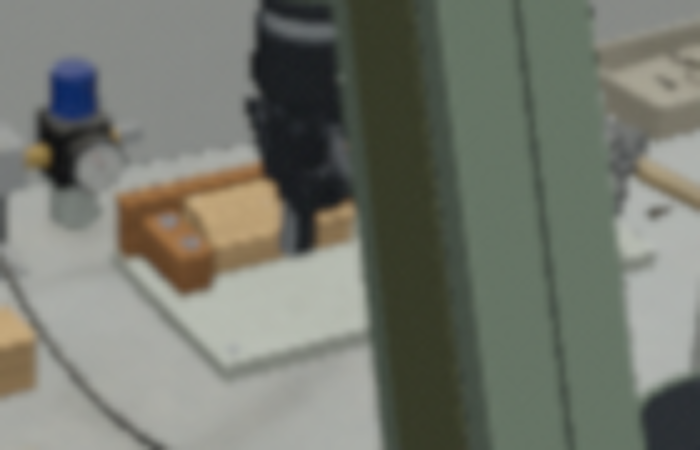

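The block has slid to within a few mm of the fence and the force is near zero. I'll push slowly further.

```bash
python3 -m inch '[[[0.001,0,0,0,0,0,255],[0.002,0,0,0,0,0,255],[0.003,0,0,0,0,0,255],[0.004,0,0,0,0,0,255],[0.005,0,0,0,0,0,255],[0.006,0,0,0,0,0,255],[0.006,0,0,0,0,0,255],[0.006,0,0,0,0,0,255],[0.006,0,0,0,0,0,255],[0.006,0,0,0,0,0,255]]]'
```

```text
time_s: 15.95
tcp_pos: [0.5184, -0.037, 0.0524]
eef_rot: [-1.566, 0.011, -1.528]
ft_force: [-10.4, -0.6, 9.0]
gripper_width: -0.0001
```

Flush on the fence now (10 N reaction). I back off and go to the block's right end to push it to the stop.

```bash
python3 -m inch '[[[-0.01,0,0,0,0,0,255],[-0.025,0,0,0,0,0,255],[-0.03,0,0.03,0,0,0,255],[-0.03,-0.01,0.06,0,0,0,255],[-0.02,-0.04,0.06,0,0,0,255],[0,-0.08,0.06,0,0,0,255],[0.025,-0.085,0.06,0,0,0,255],[0.032,-0.085,0.06,0,0,0,255],[0.032,-0.085,0.06,0,0,0,255],[0.032,-0.085,0.06,0,0,0,255]]]'
python3 - <<'E'
from h import *
s=get_state();print(s["tcp_pos"],s["ft_force"])
c=camera("top");crop(c,255,150,415,250,5,"r2.png")
E
```

```text
time_s: 16.78
tcp_pos: [0.5499, -0.1216, 0.1119]
eef_rot: [-1.567, 0.012, -1.528]
ft_force: [-0.6, 0.6, -0.2]
gripper_width: -0.0002
[ 0.5498578  -0.12158465  0.11189411] [-0.59556782  0.60058026 -0.17706607]
```

View pics/r2.png

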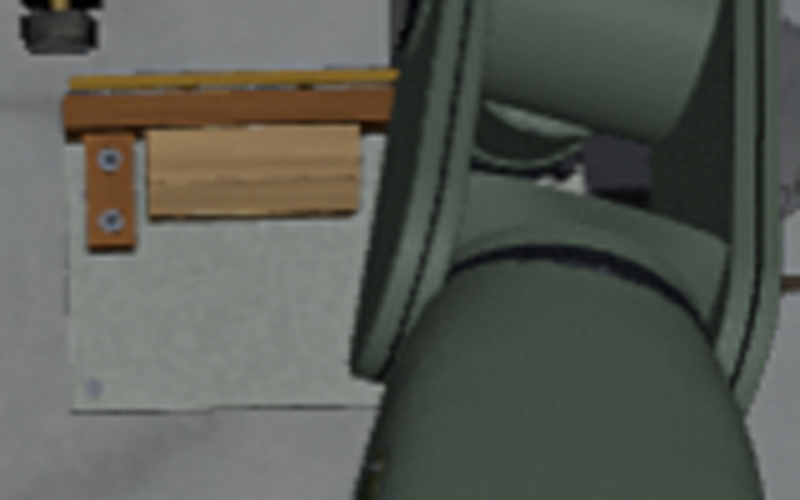

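The back is flush along the fence, with about 7 mm left to the stop. Lower and push in +y.

```bash
python3 -m inch '[[[0,0,-0.02,0,0,0,255],[0,0,-0.04,0,0,0,255],[0,0,-0.055,0,0,0,255],[0,0,-0.059,0,0,0,255],[0,0.004,-0.059,0,0,0,255],[0,0.008,-0.059,0,0,0,255],[0,0.012,-0.059,0,0,0,255],[0,0.016,-0.059,0,0,0,255],[-0.001,0.02,-0.059,0,0,0,255],[-0.001,0.024,-0.059,0,0,0,255]]]'
python3 -m inch '[[[0,0.001,0,0,0,0,255],[0,0.002,0,0,0,0,255],[0,0.003,0,0,0,0,255],[0,0.004,0,0,0,0,255],[0,0.005,0,0,0,0,255],[0,0.006,0,0,0,0,255],[0,0.007,0,0,0,0,255],[0,0.008,0,0,0,0,255],[0,0.008,0,0,0,0,255],[0,0.008,0,0,0,0,255]]]'
```

```text
time_s: 17.67
tcp_pos: [0.5484, -0.0969, 0.0535]
eef_rot: [-1.567, 0.011, -1.527]
ft_force: [0.4, -1.3, 0.6]
gripper_width: -0.0001
time_s: 18.5
tcp_pos: [0.5485, -0.0932, 0.0538]
eef_rot: [-1.566, 0.004, -1.524]
ft_force: [-2.2, -18.0, 1.2]
gripper_width: 0.0
```

18 N against the stop after a short slide. I retract, check, and tilt the tool 45° for the diagonal push.

```bash
python3 -m inch '[[[0,-0.01,0,0,0,0,255],[0,-0.015,0.01,0,0,0,255],[0,-0.015,0.04,0,0,0,255],[-0.01,-0.015,0.08,0,0,0,255],[-0.03,0,0.09,0,-7,0,255],[-0.05,0.02,0.09,0,-14,0,255],[-0.07,0.04,0.09,0.6,-21,0,255],[-0.08,0.06,0.09,0.9,-28,0,255],[-0.08,0.066,0.09,1.2,-35,0,255],[-0.08,0.066,0.09,1.5,-42,0,255]]]'
python3 - <<'E'
from h import *
from scipy.spatial.transform import Rotation as R
s=get_state();print(s["tcp_pos"],s["ft_force"],s["eef_rot"]);print(R.from_euler('xyz',s["eef_rot"]).as_matrix())
c=camera("top");crop(c,255,150,415,250,5,"t1.png")
c=camera("scene");crop(c,250,150,390,240,5,"t1s.png")
E
```

```text
time_s: 19.33
tcp_pos: [0.4681, -0.0182, 0.1446]
eef_rot: [-1.015, 0.03, -1.498]
ft_force: [1.3, -0.7, 0.8]
gripper_width: -0.0001
[ 0.46810844 -0.01820433  0.14463631] [ 1.32055229 -0.67191957  0.84144257] [-1.01544094  0.02981007 -1.49816993]
[[ 0.07253033  0.52401768  0.84861347]
 [-0.99692075  0.06351777  0.0459839 ]
 [-0.02980566 -0.8493356   0.52701106]]
```

View pics/t1.png

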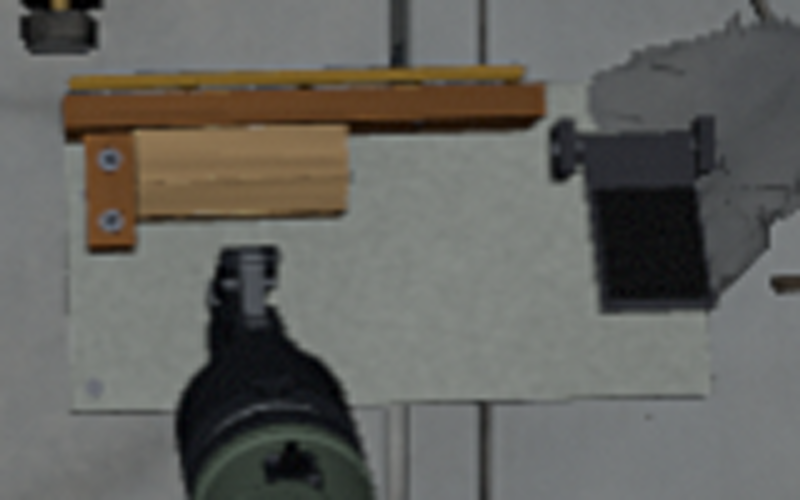

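View pics/t1s.png

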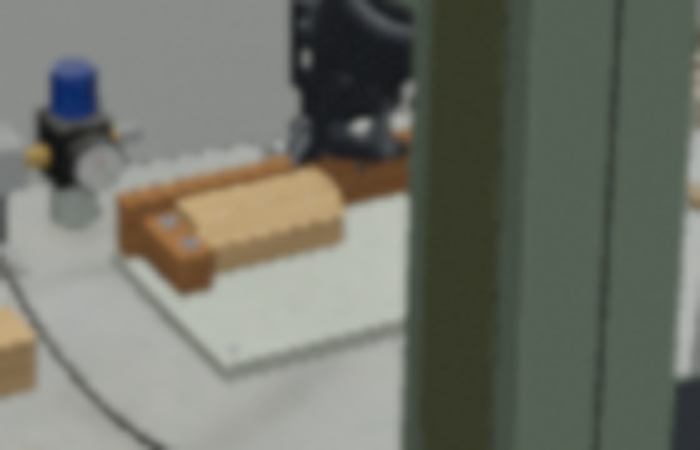

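The block's left end (column 134) now touches the stop face and its back lies along the fence. The tilt has reached 32°, so I finish it to 45° and go to a standoff of about 25 mm.

```bash
python3 -m inch '[[[0,-0.002,0,0.2,-5,0,255],[0,-0.004,0,0.4,-10,0,255],[0,-0.006,0,0.5,-13,0,255],[0.005,-0.009,-0.01,0.5,-13,0,255],[0.01,-0.009,-0.02,0.5,-13,0,255],[0.015,-0.009,-0.03,0.5,-13,0,255],[0.022,-0.009,-0.045,0.5,-13,0,255],[0.033,-0.009,-0.058,0.5,-13,0,255],[0.033,-0.009,-0.058,0.5,-13,0,255],[0.033,-0.009,-0.058,0.5,-13,0,255]]]'
python3 - <<'E'
from h import *
from scipy.spatial.transform import Rotation as R
s=get_state();print(s["tcp_pos"],s["ft_force"],s["eef_rot"]);print(R.from_euler('xyz',s["eef_rot"]).as_matrix()[:,1])
c=camera("top");crop(c,255,150,415,250,5,"t2.png")
E
```

```text
time_s: 20.27
tcp_pos: [0.5108, -0.04, 0.1141]
eef_rot: [-0.818, 0.051, -1.483]
ft_force: [-0.9, -0.4, -0.3]
gripper_width: 0.0
[ 0.51083746 -0.0400431   0.11411511] [-0.93704794 -0.3500498  -0.26680574] [-0.81826412  0.05098565 -1.4834727 ]
[ 0.67764064  0.09666859 -0.7290119 ]
```

View pics/t2.png

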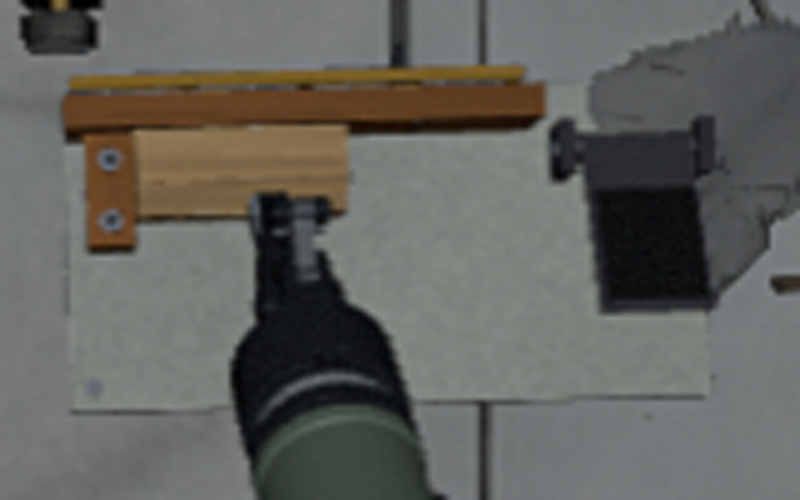

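Run:
```python
from h import *
s=get_state();print(s["time_s"],s["tcp_pos"],s["qpos"],s["qd"],s["ft_force"])
```

```text
20.3167 [ 0.51009423 -0.03951916  0.11407504] [-0.25138193  0.26250393  2.41212784  2.30021655  0.36035324 -2.55290336] [ 0.01500778 -0.03617344  0.02332891 -0.0916694  -0.01330135  0.08729118] [ 0.46608428  0.12901711 -0.31600235]
```

Near the wrist singularity q4/q6 twisted (q6 −2.553 against a limit of −2.56), so a 45° tilt isn't practical here. The bevel face itself sets the push direction, so I'll return to a vertical tool and push diagonally with the fingertip edge. I compute the turn back.

Run:
```python
from h import *
from scipy.spatial.transform import Rotation as R
s=get_state();r=R.from_euler('xyz',s["eef_rot"])
t=R.from_euler('xyz',[-np.pi/2,0,np.radians(-90+2.36)])
print(np.degrees((t*r.inv()).as_rotvec()))
```

```text
[-5.59201228 42.76730577 -1.45166381]
```

```bash
python3 -m inch '[[[-0.01,0,0.01,0,2,0,255],[-0.02,0,0.02,0,6,0,255],[-0.03,0,0.02,-0.5,10,0,255],[-0.03,0,0.02,-0.5,14,0,255],[-0.03,0,0.02,-0.5,18,0,255],[-0.03,0,0.02,-1,22,0,255],[-0.03,0,0.02,-1,26,0,255],[-0.03,0,0.02,-2,30,0,255],[-0.03,0,0.02,-2.5,30,0,255],[-0.03,0,0.02,-3,30,0,255]]]'
python3 - <<'E'
from h import *
from scipy.spatial.transform import Rotation as R
s=get_state();print(s["tcp_pos"],s["qpos"]);r=R.from_euler('xyz',s["eef_rot"])
t=R.from_euler('xyz',[-np.pi/2,0,np.radians(-90+2.36)])
print(np.degrees((t*r.inv()).as_rotvec()))
E
```

```text
time_s: 21.15
tcp_pos: [0.481, -0.0331, 0.1343]
eef_rot: [-1.176, 0.101, -1.471]
ft_force: [0.1, 0.7, -0.2]
gripper_width: -0.0001
[ 0.48098913 -0.0331286   0.1342811 ] [-0.22071895  0.18322825  2.19448624  0.49027964  0.46134428 -0.7080917 ]
[-7.29980546 22.14898033 -2.13968343]
```

```bash
python3 -m inch '[[[0,0.002,0,-2,6,0,255],[0,0.004,0,-4,12,-1,255],[0,0.006,0,-6,18,-2,255],[0,0.006,0,-7.3,22,-2,255],[0,0.006,0,-7.3,22,-2,255],[0.008,0.006,-0.01,-7.3,22,-2,255],[0.016,0.006,-0.02,-7.3,22,-2,255],[0.02,0.006,-0.03,-7.3,22,-2,255],[0.025,0.006,-0.041,-7.3,22,-2,255],[0.025,0.006,-0.041,-7.3,22,-2,255]]]'
python3 - <<'E'
from h import *
from scipy.spatial.transform import Rotation as R
s=get_state();print(s["tcp_pos"],s["qpos"],s["ft_force"]);r=R.from_euler('xyz',s["eef_rot"])
t=R.from_euler('xyz',[-np.pi/2,0,np.radians(-90+2.36)])
print(np.degrees((t*r.inv()).as_rotvec()))
c=camera("scene");crop(c,250,150,390,240,5,"u1s.png")
c=camera("top");crop(c,255,150,415,250,5,"u1.png")
E
```

```text
time_s: 21.98
tcp_pos: [0.5047, -0.0275, 0.0905]
eef_rot: [-1.573, 0.001, -1.528]
ft_force: [-0.9, -0.9, -0.4]
gripper_width: 0.0002
[ 0.5047417  -0.02754152  0.09053768] [-7.75375209e-02  3.82573678e-01  1.94798992e+00  6.49972432e-04
  8.12845752e-01 -1.20661746e-01] [-0.94518416 -0.89572306 -0.40768168]
[-0.03510253 -0.10164941 -0.08521096]
```

View pics/u1s.png

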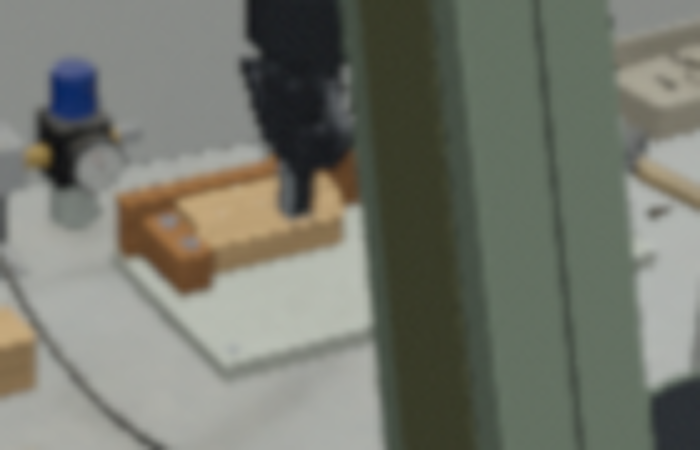

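View pics/u1.png

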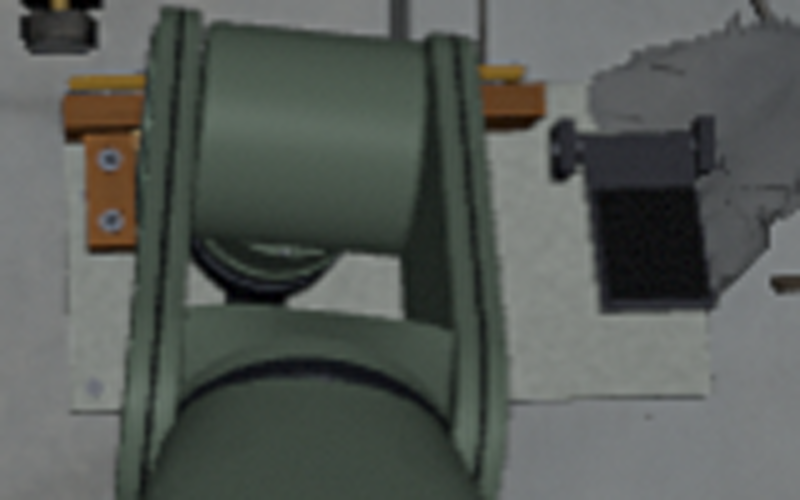

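The tool is vertical with q4 = 0, the fingertips just ahead of the middle of the bevel, and the block still in place. Approach along (+x, −z).

```bash
python3 -m inch '[[[0.003,0,-0.003,0,0,0,255],[0.006,0,-0.006,0,0,0,255],[0.009,0,-0.009,0,0,0,255],[0.012,0,-0.012,0,0,0,255],[0.014,0,-0.014,0,0,0,255],[0.015,0,-0.015,0,0,0,255],[0.016,0,-0.016,0,0,0,255],[0.017,0,-0.017,0,0,0,255],[0.018,0,-0.018,0,0,0,255],[0.018,0,-0.018,0,0,0,255]]]'
python3 -m inch '[[[0.0005,0,-0.0005,0,0,0,255],[0.001,0,-0.001,0,0,0,255],[0.0015,0,-0.0015,0,0,0,255],[0.002,0,-0.002,0,0,0,255],[0.0025,0,-0.0025,0,0,0,255],[0.003,0,-0.003,0,0,0,255],[0.003,0,-0.003,0,0,0,255],[0.003,0,-0.003,0,0,0,255],[0.003,0,-0.003,0,0,0,255],[0.003,0,-0.003,0,0,0,255]]]'
```

```text
time_s: 22.92
tcp_pos: [0.5233, -0.0274, 0.0742]
eef_rot: [-1.571, 0.001, -1.528]
ft_force: [0.4, 0.3, -0.3]
gripper_width: 0.0001
time_s: 23.75
tcp_pos: [0.5263, -0.0274, 0.0712]
eef_rot: [-1.571, 0.001, -1.528]
ft_force: [-0.5, 0.7, 0.2]
gripper_width: 0.0001
```

```bash
python3 -m inch '[[[0.0005,0,-0.0005,0,0,0,255],[0.001,0,-0.001,0,0,0,255],[0.0015,0,-0.0015,0,0,0,255],[0.002,0,-0.002,0,0,0,255],[0.0025,0,-0.0025,0,0,0,255],[0.003,0,-0.003,0,0,0,255],[0.003,0,-0.003,0,0,0,255],[0.003,0,-0.003,0,0,0,255],[0.003,0,-0.003,0,0,0,255],[0.003,0,-0.003,0,0,0,255]]]'
```

```text
time_s: 24.58
tcp_pos: [0.5288, -0.0274, 0.0686]
eef_rot: [-1.571, 0.001, -1.528]
ft_force: [-2.8, 1.0, 5.2]
gripper_width: 0.0002
```

Contact is made (about 6 N). I increase to about 15 N, with a bit more share toward the fence.

```bash
python3 -m inch '[[[0.0005,0,-0.0003,0,0,0,255],[0.001,0,-0.0006,0,0,0,255],[0.0015,0,-0.0009,0,0,0,255],[0.002,0,-0.0012,0,0,0,255],[0.002,0,-0.0012,0,0,0,255],[0.002,0,-0.0012,0,0,0,255],[0.002,0,-0.0012,0,0,0,255],[0.002,0,-0.0012,0,0,0,255],[0.002,0,-0.0012,0,0,0,255],[0.002,0,-0.0012,0,0,0,255]]]'
```

```text
time_s: 25.42
tcp_pos: [0.5292, -0.0274, 0.0684]
eef_rot: [-1.575, 0.001, -1.528]
ft_force: [-7.4, 0.8, 13.2]
gripper_width: -0.0001
```

```bash
python3 -m inch '[[[0.002,0,-0.0009,0,0,0,255],[0.0025,0,-0.0008,0,0,0,255],[0.0027,0,-0.0007,0,0,0,255],[0.0027,0,-0.0007,0,0,0,255],[0.0027,0,-0.0007,0,0,0,255],[0.0027,0,-0.0007,0,0,0,255],[0.0027,0,-0.0007,0,0,0,255],[0.0027,0,-0.0007,0,0,0,255],[0.0027,0,-0.0007,0,0,0,255],[0.0027,0,-0.0007,0,0,0,255]]]'
python3 - <<'E'
from h import *
s=get_state();print(s["tcp_pos"],s["ft_force"],s["moment"])
c=camera("scene");crop(c,250,150,390,240,5,"v1s.png");print(get_state()["ft_force"])
c=camera("top");crop(c,255,150,415,250,5,"v1.png");print(get_state()["ft_force"])
E
```

```text
time_s: 26.25
tcp_pos: [0.5294, -0.0274, 0.0684]
eef_rot: [-1.58, 0.001, -1.527]
ft_force: [-8.0, -1.2, 12.6]
gripper_width: 0.0003
[ 0.52936716 -0.02739274  0.06837328] [-7.97601936 -1.16219666 12.60511698] [-0.0593437   1.33523499  0.03991007]
[-7.37146011  0.09144764 13.42748913]
[-8.56830069 -1.06115151 13.00603456]
```

View pics/v1s.png

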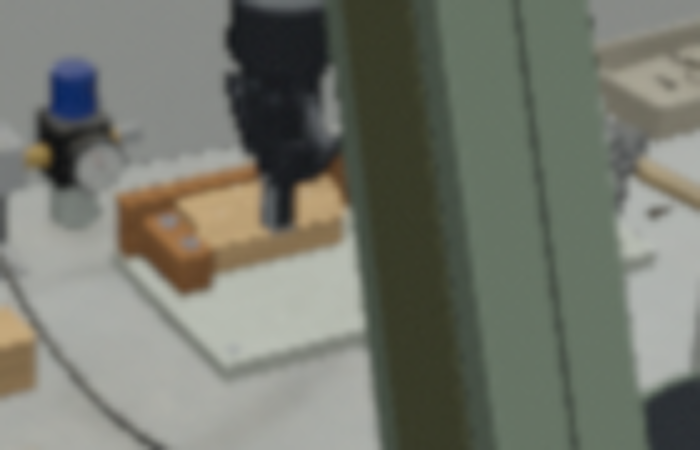

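View pics/v1.png

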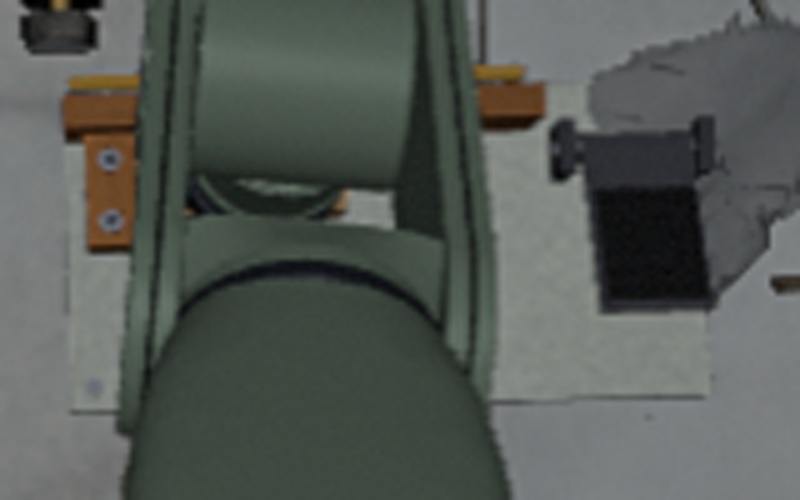

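Force is about (8, 13) N, 15 N in total. I trade a bit of downward push for more fence share.

```bash
python3 -m inch '[[[0.003,0,-0.0005,0,0,0,255],[0.0034,0,-0.0003,0,0,0,255],[0.0038,0,-0.0002,0,0,0,255],[0.0038,0,-0.0002,0,0,0,255],[0.0038,0,-0.0002,0,0,0,255],[0.0038,0,-0.0002,0,0,0,255],[0.0038,0,-0.0002,0,0,0,255],[0.0038,0,-0.0002,0,0,0,255],[0.0038,0,-0.0002,0,0,0,255],[0.0038,0,-0.0002,0,0,0,255]]]'
```

```text
time_s: 27.18
tcp_pos: [0.5296, -0.0274, 0.0685]
eef_rot: [-1.588, 0.001, -1.527]
ft_force: [-10.5, -0.4, 11.6]
gripper_width: -0.0002
```

Now (−10.5, 11.6) N, about 15.6 N nearly along the bevel normal. Final look before handing in.

Run:
```python
from h import *
c=camera("scene");crop(c,262,170,332,225,9,"w1s.png");print(get_state()["ft_force"])
c=camera("top");cv2.imwrite("pics/w1.png",c["frame"])
for i in range(4):camera("top")
s=get_state();print(s["ft_force"],s["tcp_pos"],s["qpos"])
```

```text
[-8.95090256 -0.28607451 12.31452375]
[-9.2946547  -0.08042991 12.47754773] [ 0.52962568 -0.0273976   0.06844195] [-7.30535009e-02  4.49420101e-01  1.90300610e+00 -7.93038077e-04
  8.06595126e-01 -1.16147699e-01]
```

View pics/w1s.png

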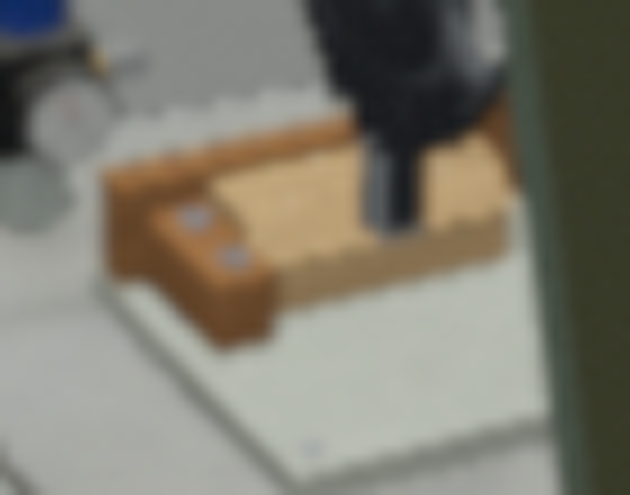

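View pics/w1.png

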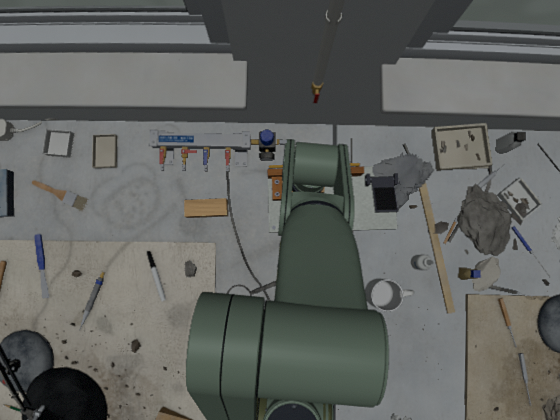

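The block sits against the stop (crop 275,280) and the fence, with the fingertips on the bevel at (390,225). The plain offcut (206,208) and the glue bottle (422,262) are unmoved, and the force is steady at 15.6 N. Handing in.

```bash
python3 -c "
from cell import *
print(sign_off())"
```

```text
the job is handed in; nothing more can be done
None
```

I pressed the pedal to its stop, placed the bevelled offcut in the jig, and handed the job in at about 27.5 s while still pressing on it.

- **Pedal:** the force jumped to 22 N with almost no further travel, so it was on its stop. I held it there about 0.6 s by my estimate, and a picture afterwards showed it back up. I found the stop in small steps, so the press itself was slow.
- **Placing:** I set the offcut on the board with the bevel facing away from the fence. I pushed it back against the fence (about 10 N reaction), then left against the stop block (18 N). The top picture after those pushes showed no visible gap at the fence or at the stop.
- **Final hold:** the shut fingertips press on the middle of the bevel with about 9.3 N towards the fence and 12.5 N down, 15.6 N in all. The force stayed steady over the last readings.
- **Problem along the way:** I first tried to tilt the tool 45° for the push. That twisted the wrist almost to the last joint's limit (−2.553, limit −2.56), so I turned back and pushed with the tool vertical.
- **Last checks:** the final pictures showed the square-edged offcut and the glue bottle where they started. In the last top view the arm hid the offcut, so only the scene camera confirms its final position.

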